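# Hold the clip open over the recipe card

### The arm

A 7-joint arm with a two-finger parallel gripper is mounted at the origin on a cart in front of the work surface, level with it; the furniture and walls round the work are solid. World frame = base frame: x ahead of the robot, y to its left, z up, the work surface at z = 0. Lengths are in m, angles in rad, forces in N, time in s.
With the tool pointing down it reaches from about 0.425 to 0.925 m from the base axis. Payload 6.8 kg.
Tool frame: the origin (TCP) lies on the centre line of the jaws, within the pads' length; the fingertips stand 25 mm ahead of it and the grasp point (between the pads) lies 6 mm ahead of it; z points along the fingers, y is the line along which they close (so a half turn about z gives the same grasp; the last joint's range is limited). The gripper opens to 85 mm and grips with 20 to 120 N. Pads are 22 mm wide; open, the fingers measure 114 mm over their backs; the gripper's body (76 mm by 85 mm) begins 54 mm behind the grasp point. The pads swing forward as they close: fully open they stand 13 mm farther back than shut.
Start: joints at [1.23, 0.477, 0.022, 1.555, -0.011, 1.109, -0.083], TCP at [0.156, -0.657, 0.256] pointing down, gripper open.
Joint ranges: [-2.96, 2.96], [-0.34, 2.1], [-1.41, 1.46], [0.24, 2.44], [-1.37, 4.51], [0.17, 1.92], [-2.96, 2.96]. Speed limits (rad/s): [2.39, 2.39, 3.14, 3.14, 3.14, 3.14, 3.14].

### API

Orientations are given as a rotation vector (axis times angle).
In Python, from bench import telemetry, grab_frame, job gives the robot as it stands.
- The arm moves only by the tool apply_moves, never from a script. Its argument "rows" is a list of rows, each a list of 2 entries, a list of its own where there are three numbers: the shift along the tool's x, y, z each as a share of 250 mm, from -1 to 1, then the turn, a rotation vector about the tool's x, y, z each as a share of pi rad, from -1 to 1. A call has 1 to 10 rows; each row is the pose to reach, as a shift and turn from the pose commanded when the call began, along the tool's axes at that moment, turning the shorter way round; what a row does not reach only later rows make up. A row lasts 1/8 s, in which the tool goes at most 62.5 mm and 10.7 degrees, less where a joint would pass 70% of its speed; a pose out of reach is approached as far as the arm can. A call with a number of a shift or a turn outside -1 to 1 is refused whole. A call with a gripper value outside its range is refused whole. "jaw" is the gripper's target within -1 to 1 (fully open at 1, half-way at 0, shut at -1), set as the call begins (left out, the last holds). The fingers move at their own pace and stop on an object; "newtons" is the grip in N (left out, the last holds). Time passes only in rows, so rows that repeat a pose let the fingers close. It gives the time, the measured TCP pose, the force, the opening and the grip force at its end, in the units of the state.
- telemetry.get_obs(): the state, without advancing time (a new reading comes with each control period).
- grab_frame(name): name is "scene" or "top" or "wrist"; returns a dict with "frame" (420x560x3 uint8, red, green, blue), "vertical_fov" (degrees; the focal length in pixels is half the picture's height over the tangent of half this angle, whatever the lens; pixels are square), "cx", "cy" (the principal point, pixels), "k1" (the pictures are not rectified: a ray, as slopes to the right and down, at radius r is drawn at 1 + k1 r^2 times it, then the intrinsics apply), "origin" and "attitude" of the camera in the world. Camera axes: x right, y up, looking along -z (the intrinsics and any distortion apply to the point x, -y, -z); pixel columns grow to the right and rows downward; lengths in m; the calibration is good to about 2 mm. A picture is of the moment at which its call begins. There is no depth.
- job.hand_in(): hands the job in; it is judged then, once.
The state is a dict: "clock": time; "joints": joint angles; "qvel": joint speeds; "tau": joint torques, N m; "tcp_pos": TCP position; "orientation": TCP orientation; "contact_force": force on the tool from outside, world axes, zero at the start; "moment": the same for the moment, N m; "grip_width": finger opening in m; "gripper_force": force on a finger pad.
Only numpy, scipy, OpenCV 4.12 (cv2) and the standard library are available. Lean on these libraries where they do the work, as an engineer would, in place of code of your own. Each camera call takes 0.05 s, during which the arm holds its last target. There are 200 camera calls.

### The job

Move the recipe card from the dark wooden block into the blue stand, stick end down and pushed fully home, and let go of it. Then squeeze the red spring clip open by its handles, lift it off its rail and lower it, jaws gaping, over the card's top edge to one side of the stick, so that the edge is between the jaws and the clip does not touch the card. Finish there still holding the clip open, so that I can slip a note in; leave everything else where it is.

Things in the scene. Friction and masses are not known exactly. Their poses are not given: they have to be found in the camera images.
- card: Recipe card on an upright flat wooden stick, 70 g; front and back alike. Origin: centre of the stick's foot, z up. Stick 16 (x) x 22 (y) x 166 mm tall. White panel with a green top band, 4 mm thick (x), 150 mm wide (y, 75 mm each side of the middle), from 55 to 125 mm above the foot (top edge at 125). The bare stick from 125 to 166 mm is the grip. Starts upright in the block
- card_dock: Dark wooden storage block, fixed, 60 x 70 x 45 mm high, in which the card's stick stands at the start (slot 35 mm deep, 3.5 mm wider than the stick each way). Origin: centre of its underside, under the middle of the slot
- card_stand: Blue card stand, fixed, 56 mm (x) x 96 mm (y) x 45 mm high. Origin: centre of its underside; a slot in the middle of its top, 18.5 mm (x) x 24.5 mm (y) with 3 mm lead-in chamfer, 35 mm deep, floor 10 mm above the worktop. The stick fits with its x along the stand's x, either way round, so the panel lies along the stand's long side y
- clip_rail: Rail for the clip, fixed: grey base 70 x 90 mm with an upright aluminium strip 4 mm thick (x), 70 mm long (y), its top edge 62 mm above the worktop. Origin: centre of the underside
- clip: Red spring clip astride the rail's strip, jaws down, shut on it. Origin: on the steel pivot (11 mm diameter, resting on the strip); z up to the handles, y along pivot and strip, x across the jaws. 24 mm wide (y), 50 g. Handles: flat plates 2 to 52 mm above the pivot, 39 mm over their outer faces at the top when parked, 18 mm and parallel when squeezed to the stop. Jaws reach 40 mm below the pivot
- clip_left_tip (a point): Inner face of the jaw end on the clip's +x side, 37 mm below the pivot
- clip_right_tip (a point): Inner face of the jaw end on the clip's -x side, 37 mm below the pivot; the two are 1 mm apart shut and about 20 mm apart fully open
- clip_left (a joint): Opening angle of the clip's +x half in rad: 0 jaws shut, about 0.04 parked on the strip, 0.25 squeezed to the stop (jaws gape 20 mm). Full squeeze takes about 8 N on each handle, 38 mm above the pivot; it springs shut when let go
- clip_right (a joint): The same for the other half; geared to move alike
- milk_pot: Small printed plastic pot, 72 mm wide, 71 mm tall, on the chopping board; bystander, origin under its centre
- spice_a: Spice jar with red cap, 44 mm wide, 106 mm tall, on the chopping board; bystander, origin under its centre
- salt_shaker: Salt shaker, 44 mm wide, 90 mm tall, on the right; bystander, origin under its centre
- honey_jar: Honey jar with green lid, 65 mm wide, 114 mm tall, on the right; bystander, origin under its centre
Not all that is in view belongs to the job. What is meant by the clip is not purple, and is the larger of those in its own colour.

How it is judged:
By the outcome, as a careful person would: the job done as asked, in the order asked, and still so for the second after the job is handed in, while the arm keeps its last pose, push and grip.
It also fails if it takes over 59 s, if anything falls off the work surface, if the arm or the gripper's body presses on something with over 40 N, if the wrist force passes 120 N, or if a joint passes its speed limit or range.

## Working session

There is one attempt and no reset: what is moved stays moved. The work goes in short steps, Python scripts to look and compute and a tool call to move; the robot and the scene stay as the last step left them, time stands still between calls to the robot, and variables do not carry over. Pictures are saved under pics/ and viewed, at most 10 in all, crops included, and the job is handed in when it is done.

Besides the shell and the picture viewer there is one more tool, called after ">>>" as a command line: name --argument value ..., lists and objects as JSON in quotes. apply_moves: Moves the arm, as the interface text tells. Its arguments: {"type":"object","properties":{"rows":{"type":"array"},"jaw":{"type":"number"},"newtons":{"type":"number"}},"required":["rows"]}

```bash
ls; mkdir -p pics; cat > h.py <<'E'
import numpy as np, cv2
from scipy.spatial.transform import Rotation as R
from bench import telemetry, grab_frame, job
def cam(n):
    f=grab_frame(n); h=f["frame"].shape[0]
    f["f"]=h/2/np.tan(np.radians(f["vertical_fov"])/2)
    a=np.array(f["attitude"]); f["R"]=a if a.shape==(3,3) else (R.from_rotvec(a).as_matrix() if a.size==3 else R.from_quat(a).as_matrix())
    f["o"]=np.array(f["origin"]); return f
def K(f): return np.array([[f["f"],0,f["cx"]],[0,f["f"],f["cy"]],[0,0,1]])
def ray(f,u,v):
    d=np.array([(u-f["cx"])/f["f"],(v-f["cy"])/f["f"]]); s=d.copy()
    for _ in range(30): s=d/(1+f["k1"]*(s@s))
    return f["R"]@np.array([s[0],-s[1],-1])
def onz(f,u,v,z):
    d=ray(f,u,v); return f["o"]+d*(z-f["o"][2])/d[2]
def proj(f,p):
    c=f["R"].T@(np.array(p)-f["o"]); s=np.array([c[0],-c[1]])/-c[2]
    s=s*(1+f["k1"]*(s@s)); return s*f["f"]+[f["cx"],f["cy"]]
def tri(f1,p1,f2,p2):
    d1=ray(f1,*p1);d2=ray(f2,*p2);A=np.c_[d1,-d2];t=np.linalg.lstsq(A,f2["o"]-f1["o"],rcond=None)[0]
    a=f1["o"]+d1*t[0];b=f2["o"]+d2*t[1];return (a+b)/2,np.linalg.norm(a-b)
def save(f,n,box=None,s=1):
    im=f["frame"]
    if box: im=im[box[1]:box[3],box[0]:box[2]]
    im=cv2.resize(im,None,fx=s,fy=s,interpolation=cv2.INTER_CUBIC)
    cv2.imwrite("pics/"+n+".png",im[:,:,::-1])
def move(target_p,target_R,p0=None,R0=None):
    o=telemetry.get_obs()
    p0=np.array(o["tcp_pos"]) if p0 is None else p0
    R0=R.from_rotvec(o["orientation"]) if R0 is None else R0
    return R0.inv().apply(np.array(target_p)-p0)/0.25,(R0.inv()*target_R).as_rotvec()/np.pi
E
python3 - <<'E'
from h import *
o=telemetry.get_obs();print(o)
for n in("scene","top","wrist"):
    f=cam(n);save(f,n+"0");print(n,{k:f[k] for k in f if k not in("frame","R","o")})
    np.save("pics/"+n+"0.npy",f["frame"])
a=cv2.imread("pics/scene0.png");b=cv2.imread("pics/top0.png")
E
```

```text
pics
{'clock': 0.0, 'joints': array([ 1.22992956,  0.47779793,  0.02234863,  1.55645521, -0.01149219,
        1.10931258, -0.08309837]), 'qvel': array([-0.00164415, -0.00154175,  0.00081002, -0.00071215, -0.00289515,
       -0.00052468,  0.001489  ]), 'tau': array([-2.17717575e-04, -5.96451688e+01,  1.60784606e+00, -2.81190258e+01,
        1.24972727e-02,  9.35250049e-03, -1.61333986e-07]), 'tcp_pos': array([ 0.15555607, -0.65626346,  0.25532573]), 'orientation': array([-3.11853978e+00, -3.64623523e-01,  5.66603273e-04]), 'contact_force': array([-0.0544978 ,  0.6366791 , -0.41365563]), 'moment': array([ 0.0659253 , -0.01287934,  0.01990836]), 'gripper_force': 0.0, 'grip_width': 0.0851257534641876}
scene {'vertical_fov': 45.93730660745268, 'cx': 282.29270841913717, 'cy': 212.07763485108566, 'k1': -0.052792765538381296, 'origin': array([-0.10373893,  0.36238721,  0.98999687]), 'attitude': array([ 0.39526207, -0.76543594, -2.11664128]), 'f': np.float64(495.4825129972752)}
top {'vertical_fov': 54.71841318959245, 'cx': 273.3469548227959, 'cy': 206.68264376804223, 'k1': -0.049852192221101106, 'origin': array([ 0.42446192, -0.09107782,  1.09115685]), 'attitude': array([ 0.05433418, -0.04600646, -1.57528482]), 'f': np.float64(405.8380226823455)}
wrist {'vertical_fov': 64.20110174527254, 'cx': 274.83353830614936, 'cy': 210.3005274328124, 'k1': -0.037657977720635345, 'origin': array([ 0.22048556, -0.63930664,  0.37295696]), 'attitude': array([-0.22466613,  0.17923035, -1.32923974]), 'f': np.float64(334.7615347426187)}
```

View pics/scene0.png

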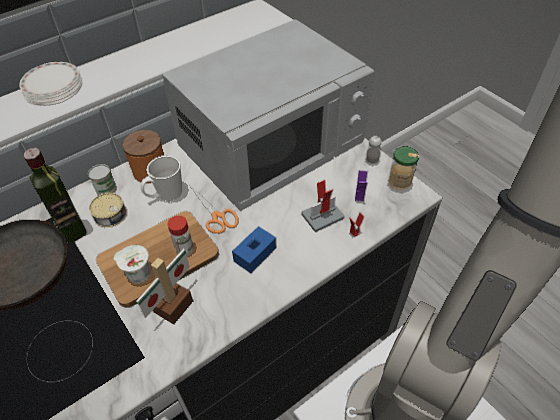

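View pics/top0.png

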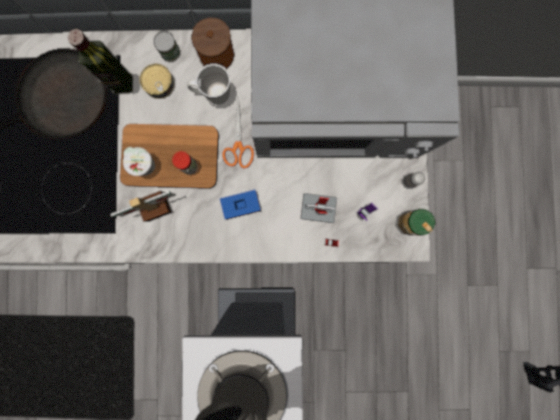

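The scene view shows the card in its block at about (170,290), the blue stand at (254,249), the rail with the red clip at (324,205), a small red decoy at (356,225) and a purple decoy at (361,187). The top view shows the same layout: block (153,207), stand (240,204), rail (319,208). Next I'll zoom in on the card, stand and clip.

```bash
python3 - <<'E'
import cv2,numpy as np
a=cv2.imread("pics/scene0.png");b=cv2.imread("pics/top0.png")
r=lambda im,s:cv2.resize(im,None,fx=s,fy=s,interpolation=cv2.INTER_CUBIC)
A=r(a[160:340,120:270],2.6);B=r(a[170:250,295:385],4.3)
C=r(b[170:260,100:230],3);D=r(b[180:260,215:365],2.6)
W=np.zeros((600,800,3),np.uint8)
def put(i,x,y):
    h,w=min(i.shape[0],600-y),min(i.shape[1],800-x);W[y:y+h,x:x+w]=i[:h,:w]
A=r(a[200:330,120:290],2.3);put(A,0,0);put(B,400,0);put(C,0,320);put(D,400,370)
cv2.imwrite("pics/z1.png",W)
E
```

```text
(no output)
```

View pics/z1.png

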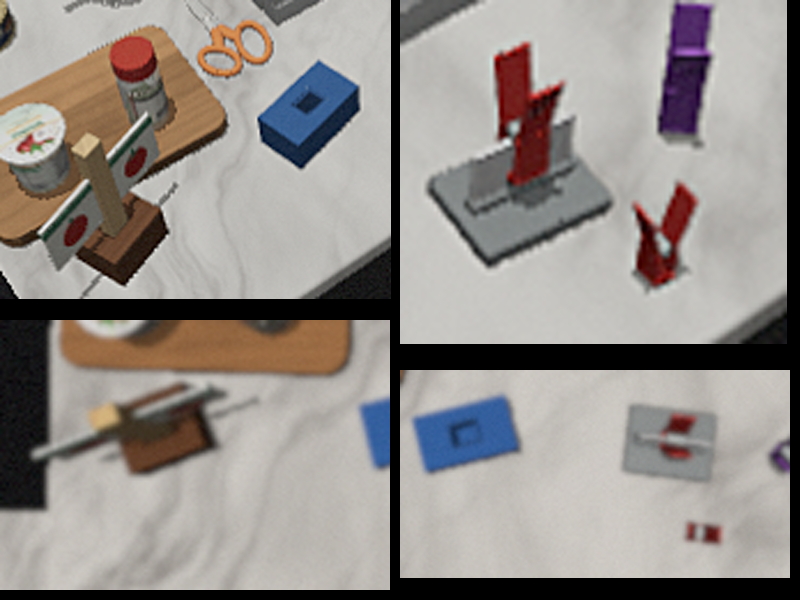

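```bash
python3 - <<'E'
from h import *
T=cam("top");S=cam("scene")
def comps(f,lo,hi,amin=8):
    m=cv2.inRange(cv2.cvtColor(f["frame"],cv2.COLOR_RGB2HSV),lo,hi)
    n,l,s,c=cv2.connectedComponentsWithStats(m); return [(l==i,s[i],c[i]) for i in range(1,n) if s[i][4]>=amin]
for f,nm in((T,"top"),(S,"scene")):
  print(nm)
  for lab,lo,hi in(("blue",(100,120,50),(125,255,255)),("red",(0,140,40),(8,255,255)),("red2",(172,140,40),(180,255,255)),("purple",(126,80,40),(160,255,255)),("tan",(12,70,130),(24,160,255))):
    for m,s,c in comps(f,lo,hi):
        if lab=="tan" and s[4]<20: continue
        print(lab,s[:5],c.round(1))
# stand: top-face rectangle by ray on z=.045 from top camera
m=[x for x in comps(T,(100,120,50),(125,255,255),300)][0][0].astype(np.uint8)
for z in(0.045,):
    cs,_=cv2.findContours(m,cv2.RETR_EXTERNAL,cv2.CHAIN_APPROX_NONE)
    P=np.array([onz(T,*p[0],z)[:2] for p in max(cs,key=cv2.contourArea)])
    r=cv2.minAreaRect((P*1000).astype(np.float32));print("stand rect",r)
# stick top
for u,v in((136,203),): print("stick~",onz(T,u,v,.176))
print("rail~",onz(T,319,208,.012),"clip~",onz(T,321,206,.1),"purple",onz(T,366,211,.04),"smallred",onz(T,332,242,.03),"block",onz(T,154,209,.045))
E
```

```text
top
blue [221 191  39  28 727] [239.9 204.3]
red [172 151  19  19 283] [181.1 159.8]
red [132 165   4   3   9] [133.7 165.9]
red [319 198   9   6  33] [322.5 200.2]
red [316 209  10   4  23] [320.3 210.8]
red [333 241   4   5  15] [334.5 242.9]
purple [365 204  11   8  50] [369.9 207.7]
purple [359 211   6   8  22] [361.3 214.7]
tan [140  64  31  30 685] [154.8  78.3]
tan [ 120  124   98   64 4327] [172.4 152.7]
tan [130 198  10   9  64] [134.2 201.9]
tan [423 222   9   9  51] [426.8 226.4]
scene
blue [ 232  227   44   45 1123] [253.7 249. ]
red [ 29 159   8   8  23] [ 32.3 162.2]
red [317 180  15  33 234] [323.2 196.3]
red [356 213   7  14  55] [359.1 219.4]
red [168 216  20  20 301] [177.3 224.7]
red [350 218   9  18  69] [353.4 229. ]
red [128 259   6   7  19] [130.9 261.9]
red [175 264   9  13  51] [179. 270.]
red [148 294  10  13  61] [152.6 299.6]
red2 [ 30 163   9   5  15] [ 33.6 165.7]
purple [355 171  12  30 256] [360.8 185.5]
tan [124 130  20  11  30] [132.7 134.3]
tan [139 137  21  17  79] [150.3 147.5]
tan [408 153  11   4  27] [412.5 154.6]
tan [394 164  18  11 125] [402.6 169. ]
tan [ 90 193  33  25 536] [105.1 205.2]
tan [212 209  15  12  57] [216.9 214.8]
tan [173 211  45  59 900] [198.4 241.1]
tan [  96  219   81   85 2469] [136.9 260.1]
tan [214 221  11  11  26] [220.3 226.8]
stand rect ((498.0989074707031, 0.725738525390625), (52.88878631591797, 92.3542709350586), 13.773387908935547)
stick~ [0.49302482 0.22650857 0.176     ]
rail~ [ 0.48930492 -0.2071321   0.012     ] clip~ [ 0.48889549 -0.20262623  0.1       ] purple [ 0.47917055 -0.32625566  0.04      ] smallred [ 0.39923829 -0.23809138  0.03      ] block [0.4869463  0.22434783 0.045     ]
```

```bash
cat >> h.py <<'E'
def down(deg):
    c,s=np.cos(np.radians(deg)),np.sin(np.radians(deg)); return R.from_matrix(np.array([[c,s,0],[s,-c,0],[0,0,-1.]]))
E
python3 - <<'E'
from h import *
o=telemetry.get_obs();f=cam("wrist");Rt=R.from_rotvec(o["orientation"]).as_matrix()
print(Rt.round(3)); print("cam in tool",Rt.T@(f["o"]-o["tcp_pos"]),"fwd",Rt.T@(-f["R"][:,2]))
print(move([0.47,-0.29,0.33],down(100)))
T=cam("top");print("honey",onz(T,420,222,.114),"salt",onz(T,414,179,.09))
E
```

```text
[[ 0.973  0.231 -0.   ]
 [ 0.231 -0.973  0.001]
 [-0.    -0.001 -1.   ]]
cam in tool [ 0.06703533 -0.00176693 -0.11754452] fwd [-2.63306078e-01  4.81007484e-04  9.64712225e-01]
(array([ 1.56164061, -1.13712337, -0.29543317]), array([-1.41478376e-04, -1.40158379e-04, -4.81448421e-01]))
honey [ 0.4479606  -0.44050947  0.114     ] salt [ 0.55580656 -0.43703056  0.09      ]
```

>>> apply_moves --rows '[[[0.78, -0.57, -0.3], [0, 0, -0.25]], [[0.78, -0.57, -0.3], [0, 0, -0.25]], [[0.78, -0.57, -0.3], [0, 0, -0.25]], [[0.78, -0.57, -0.3], [0, 0, -0.25]], [[0.78, -0.57, -0.3], [0, 0, -0.25]]]'

```text
clock: 0.98
tcp_pos: [0.3174, -0.4696, 0.3335]
orientation: [2.732, 1.545, 0.004]
contact_force: [-1.0, -0.7, 0.1]
grip_width: 0.0855
gripper_force: 0.0
```

```bash
python3 - <<'E'
from h import *
print(move([0.47,-0.29,0.33],down(100)))
E
```

```text
(array([0.92998713, 0.1527148 , 0.01520651]), array([ 0.00132305,  0.00025847, -0.22791211]))
```

>>> apply_moves --rows '[[[0.93, 0.15, 0.015], [0, 0, -0.228]], [[0.93, 0.15, 0.015], [0, 0, -0.228]], [[0.93, 0.15, 0.015], [0, 0, -0.228]], [[0.93, 0.15, 0.015], [0, 0, -0.228]], [[0.93, 0.15, 0.015], [0, 0, -0.228]], [[0.93, 0.15, 0.015], [0, 0, -0.228]]]'

```text
clock: 1.72
tcp_pos: [0.4657, -0.2964, 0.3272]
orientation: [-2.036, -2.392, 0.002]
contact_force: [-0.1, -1.0, 0.8]
grip_width: 0.0853
gripper_force: 0.0
```

```bash
python3 - <<'E'
from h import *
f=cam("wrist");save(f,"w1",s=1.4);o=telemetry.get_obs();print(o["tcp_pos"],o["joints"].round(2))
print(proj(f,[.489,-.207,.012]),proj(f,[.498,.001,.045]))
E
```

```text
[ 0.46535416 -0.29685826  0.32719758] [ 0.83  0.25 -0.45  1.74  0.11  1.18  0.51]
[305.05056068 105.68806219] [ 353.10898774 -102.10921473]
```

View pics/w1.png

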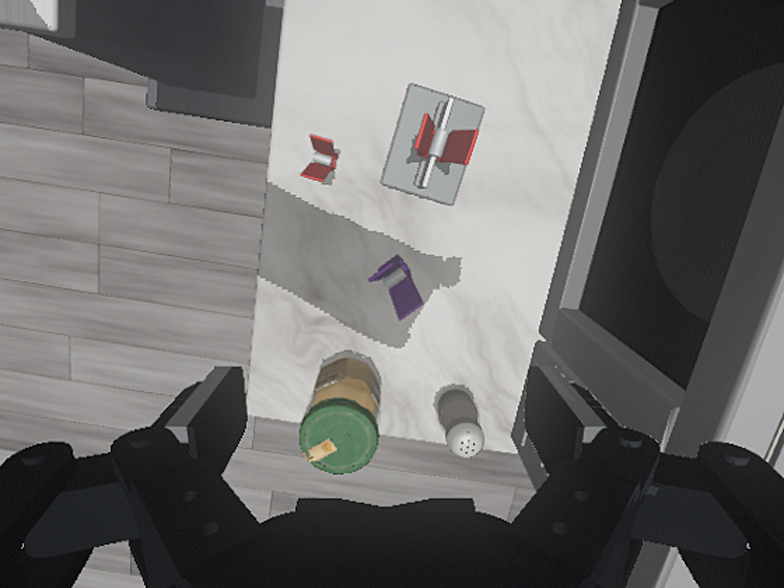

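The wrist view shows the rail base centred near (433,145), with the clip's handles at (425,135) and (460,147). The small red decoy is at (320,160) and the purple one at (397,287). Next is the stand view, and then the card.

>>> apply_moves --rows '[[[0.86, 0.17, 0], [0, 0, 0]], [[0.86, 0.17, 0], [0, 0, 0]], [[0.86, 0.17, 0], [0, 0, 0]], [[0.86, 0.17, 0], [0, 0, 0]], [[0.86, 0.17, 0], [0, 0, 0]], [[0.86, 0.17, 0], [0, 0, 0]]]'

```text
clock: 2.52
tcp_pos: [0.4732, -0.0782, 0.3274]
orientation: [2.037, 2.392, -0.001]
contact_force: [0.2, -0.3, -0.1]
grip_width: 0.0847
gripper_force: 0.0
```

```bash
cat >> h.py <<'E'
def blue(f):
    return cv2.inRange(cv2.cvtColor(f["frame"],cv2.COLOR_RGB2HSV),(100,120,40),(125,255,255))
E
python3 - <<'E'
from h import *
f=cam("wrist");save(f,"w2");o=telemetry.get_obs();print(o["tcp_pos"],o["qvel"].round(3))
np.save("pics/w2.npy",f["frame"])
m=blue(f);hsv=cv2.cvtColor(f["frame"],cv2.COLOR_RGB2HSV)
cs,_=cv2.findContours(m,cv2.RETR_CCOMP,cv2.CHAIN_APPROX_NONE)
for c in cs:
    if cv2.contourArea(c)>30:
        P=np.array([onz(f,*p[0],.045)[:2]*1000 for p in c],np.float32);print(cv2.contourArea(c),cv2.boundingRect(c),cv2.minAreaRect(P))
x,y,w,h=cv2.boundingRect(max(cs,key=cv2.contourArea))
cv2.imwrite("pics/w2b.png",np.hstack([cv2.resize(f["frame"][max(y-10,0):y+h+10,x-10:x+w+10,::-1],(400,int(400*(h+20)/(w+20))))]))
print(x,y,w,h,move([0.46,0.12,0.36],down(108)))
E
```

```text
[ 0.47325172 -0.07835178  0.32740443] [ 0.003  0.005 -0.003 -0.002 -0.005 -0.001 -0.001]
195.5 (301, 104, 14, 20) ((498.9702453613281, 1.5082664489746094), (14.794487953186035, 20.497262954711914), 14.342846870422363)
3964.5 (283, 67, 53, 89) ((500.71673583984375, 3.1697311401367188), (55.59809112548828, 94.63859558105469), 13.737346649169922)
658.0 (297, 96, 27, 33) ((500.783203125, 3.254587173461914), (29.160120010375977, 34.67724609375), 14.3607177734375)
283 67 53 89 (array([ 0.79168077,  0.07366402, -0.13084072]), array([-0.00013853,  0.0001626 , -0.0492147 ]))
```

View pics/w2.png

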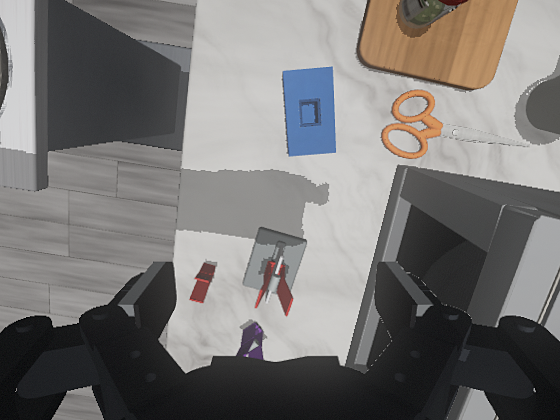

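The stand's top face is at (309,112), and it measures (0.5007, 0.0032) with a yaw of 13.9°. Moving on to view the card.

>>> apply_moves --rows '[[[0.79, 0.07, -0.13], [0, 0, -0.05]], [[0.79, 0.07, -0.13], [0, 0, -0.05]], [[0.79, 0.07, -0.13], [0, 0, -0.05]], [[0.79, 0.07, -0.13], [0, 0, -0.05]], [[0.79, 0.07, -0.13], [0, 0, -0.05]], [[0.79, 0.07, -0.13], [0, 0, -0.05]]]'

```text
clock: 3.32
tcp_pos: [0.4591, 0.1191, 0.3594]
orientation: [-1.843, -2.544, 0.002]
contact_force: [-0.1, -0.3, -0.2]
grip_width: 0.0857
gripper_force: 0.0
```

```bash
python3 - <<'E'
from h import *
f=cam("wrist");S=cam("scene");o=telemetry.get_obs();print(o["tcp_pos"])
W=np.hstack([cv2.resize(f["frame"][:260,180:440],(520,520),interpolation=cv2.INTER_CUBIC),cv2.resize(S["frame"][240:330,130:200],(280,360),interpolation=cv2.INTER_CUBIC).copy() if 0 else np.pad(cv2.resize(S["frame"][240:330,130:200],(280,360),interpolation=cv2.INTER_CUBIC),((0,160),(0,0),(0,0)))])
cv2.imwrite("pics/w3.png",W[:,:,::-1])
for n,g in(("w",f),("s",S)):
  hsv=cv2.cvtColor(g["frame"],cv2.COLOR_RGB2HSV);np.save("pics/%s3.npy"%n,g["frame"])
import pickle;pickle.dump((f,S),open("pics/c3.pkl","wb"))
print(proj(f,[.493,.2265,.176]))
E
```

```text
[0.45893927 0.11954915 0.35955913]
[351.32559696  91.17053485]
```

View pics/w3.png

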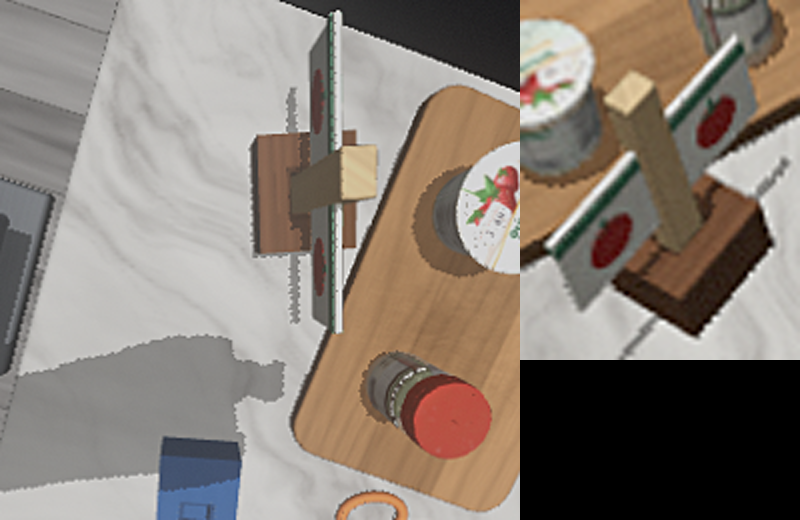

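The stick's top face in the wrist frame has corners near (351,75), (368,73), (368,99) and (350,100). The panel's top edge runs from about (347,6) to (348,165). I'll measure both.

```bash
python3 - <<'E'
from h import *
import pickle;f,S=pickle.load(open("pics/c3.pkl","rb"))
h=cv2.cvtColor(f["frame"],cv2.COLOR_RGB2HSV);print(h[78:98:6,326:372:4].tolist())
sub=np.zeros(h.shape[:2],np.uint8);sub[66:106,340:374]=1
m=cv2.inRange(h,(14,50,190),(28,150,255))*sub
cs,_=cv2.findContours(m,cv2.RETR_EXTERNAL,cv2.CHAIN_APPROX_NONE);c=max(cs,key=cv2.contourArea)
P=np.array([onz(f,*p[0],.176)[:2]*1000 for p in c],np.float32);r=cv2.minAreaRect(P);print(cv2.boundingRect(c),r)
print("mean", np.mean([onz(f,u,v,.176) for v,u in np.argwhere(m>0)],0))
w=cv2.inRange(h,(0,0,215),(180,40,255));w[:,:338]=0;w[:,356:]=0
rows=[(v,np.flatnonzero(w[v])) for v in range(4,168,1)]
pts=np.array([onz(f,x.mean(),v,.135)[:2]*1000 for v,x in rows if 2<=len(x)<=8 and not 70<v<104])
l=cv2.fitLine(pts.astype(np.float32),cv2.DIST_HUBER,0,.01,.01).ravel();d=l[:2]*np.sign(l[1]);print(len(pts),"panel yaw of y-axis",np.degrees(np.arctan2(d[1],d[0])),"widths",np.median([len(x) for v,x in rows]))
t=(pts-l[2:])@d;print("centre",l[2:]+d*(t.min()+t.max())/2,"len",np.ptp(t))
# cross-check from scene
print("scene proj stick top",[proj(S,[r[0][0]/1000,r[0][1]/1000,.176]).round(1)],proj(f,[r[0][0]/1000,r[0][1]/1000,.176]).round(1))
E
```

```text
[[[11, 97, 124], [10, 66, 81], [11, 93, 104], [20, 15, 100], [15, 57, 98], [16, 67, 91], [18, 86, 152], [18, 75, 210], [19, 76, 204], [19, 75, 208], [19, 78, 207], [8, 5, 190]], [[10, 82, 103], [10, 50, 77], [18, 61, 92], [17, 64, 92], [18, 65, 94], [17, 69, 93], [17, 84, 122], [19, 71, 211], [23, 65, 211], [20, 74, 210], [18, 77, 205], [20, 4, 189]], [[17, 53, 92], [16, 65, 94], [17, 67, 95], [16, 66, 93], [17, 69, 92], [17, 69, 92], [17, 85, 129], [21, 70, 210], [20, 74, 211], [19, 77, 210], [22, 67, 213], [24, 7, 191]], [[18, 60, 94], [18, 64, 96], [16, 65, 94], [16, 70, 95], [17, 71, 93], [18, 73, 91], [17, 85, 123], [21, 69, 211], [21, 71, 211], [20, 73, 213], [20, 75, 215], [20, 4, 195]]]
(351, 72, 17, 27) ((497.4649658203125, 232.9539794921875), (13.767171859741211, 20.825786590576172), 21.84064292907715)
mean [0.49753816 0.23302807 0.176     ]
107 panel yaw of y-axis 111.4229 widths 2.0
centre [497.49875989 232.99276607] len 147.0365945445434
scene proj stick top [array([156.2, 262.5])] [358.9  85.4]
```

```bash
python3 - <<'E'
from h import *
for z in(.25,.163): print(move([0.4975,0.2330,z],down(111.5)))
E
```

```text
(array([0.38325955, 0.28845385, 0.43781977]), array([-3.28566332e-04,  9.16702294e-05, -1.85489831e-02]))
(array([0.38337018, 0.28880994, 0.78581957]), array([-3.28566332e-04,  9.16702294e-05, -1.85489831e-02]))
```

>>> apply_moves --rows '[[[0.383, 0.288, 0.438], [0, 0, -0.0185]], [[0.383, 0.288, 0.438], [0, 0, -0.0185]], [[0.383, 0.288, 0.438], [0, 0, -0.0185]], [[0.383, 0.288, 0.438], [0, 0, -0.0185]], [[0.383, 0.288, 0.438], [0, 0, -0.0185]]]'

```text
clock: 4.05
tcp_pos: [0.4972, 0.234, 0.2508]
orientation: [1.765, 2.598, -0.001]
contact_force: [-0.5, -1.1, 0.9]
grip_width: 0.0855
gripper_force: 0.0
```

```bash
python3 - <<'E'
from h import *
print(telemetry.get_obs()["tcp_pos"])
for z in(.163,): print(move([0.4975,0.2330,z],down(111.5)))
f=cam("wrist");h=cv2.cvtColor(f["frame"],cv2.COLOR_RGB2HSV);m=cv2.inRange(h,(14,50,150),(28,150,255));m[:250]=0
print(proj(f,[.4975,.233,.176]));print([ (s[:5].tolist(),c.round(1)) for s,c in zip(*cv2.connectedComponentsWithStats(m)[2:]) if s[4]>60])
E
```

```text
[0.49719633 0.23404129 0.25077761]
(array([-4.10462600e-03, -3.22995718e-04,  3.51113111e-01]), array([-7.37590769e-05,  1.95092393e-04,  6.03718158e-04]))
[273.3937568  236.67238409]
[([0, 0, 560, 420, 225495], array([275., 206.])), ([268, 250, 124, 116, 6325], array([329.6, 293.9])), ([397, 250, 66, 45, 1481], array([431.1, 266.1])), ([517, 267, 43, 63, 1669], array([543.5, 298.6])), ([533, 298, 10, 9, 65], array([537.2, 301.6]))]
```

```bash
python3 - <<'E'
from h import *
f=cam("wrist");h=cv2.cvtColor(f["frame"],cv2.COLOR_RGB2HSV);m=cv2.inRange(h,(14,50,185),(28,150,255));q=np.zeros_like(m);q[205:275,245:300]=1;m*=q
cs,_=cv2.findContours(m,cv2.RETR_EXTERNAL,cv2.CHAIN_APPROX_NONE);c=max(cs,key=cv2.contourArea)
P=np.array([onz(f,*p[0],.176)[:2]*1000 for p in c],np.float32);print(cv2.boundingRect(c),cv2.minAreaRect(P))
E
```

```text
(289, 260, 8, 15) ((516.474609375, 218.376220703125), (1.067838430404663, 10.424903869628906), 2.1345295906066895)
```

>>> apply_moves --rows '[[[-0.004, 0, 0.2], [0, 0, 0]], [[-0.004, 0, 0.35], [0, 0, 0]], [[-0.004, 0, 0.35], [0, 0, 0]], [[-0.004, 0, 0.35], [0, 0, 0]]]'

```text
clock: 4.65
tcp_pos: [0.4981, 0.2346, 0.165]
orientation: [1.764, 2.598, 0.003]
contact_force: [0.2, -0.0, -0.4]
grip_width: 0.0855
gripper_force: 0.0
```

>>> apply_moves --rows '[[[-0.005, 0, 0.006], [0, 0, 0]], [[-0.005, 0, 0.006], [0, 0, 0]], [[-0.005, 0, 0.006], [0, 0, 0]], [[-0.005, 0, 0.006], [0, 0, 0]], [[-0.005, 0, 0.006], [0, 0, 0]], [[-0.005, 0, 0.006], [0, 0, 0]]]' --jaw -1 --newtons 40

```text
clock: 5.4
tcp_pos: [0.4977, 0.2334, 0.1619]
orientation: [1.763, 2.6, 0.0]
contact_force: [-0.6, -0.6, 4.2]
grip_width: 0.0154
gripper_force: 40.3
```

```bash
python3 - <<'E'
from h import *
o=telemetry.get_obs();print(o["tcp_pos"],o["grip_width"],o["gripper_force"],o["contact_force"])
f=cam("wrist");save(f,"w4");print(o["qvel"].round(3))
for p in([.4975,.233,.176],[.4975,.233,.135]): print(proj(f,p))
E
```

```text
[0.49767588 0.23343262 0.16185611] 0.015424185472443423 40.27288377285004 [-0.55520345 -0.6155022   4.15703551]
[-0.     0.001 -0.001 -0.001 -0.    -0.    -0.001]
[271.48158322 320.1334783 ]
[272.36199115 269.84106618]
```

View pics/w4.png

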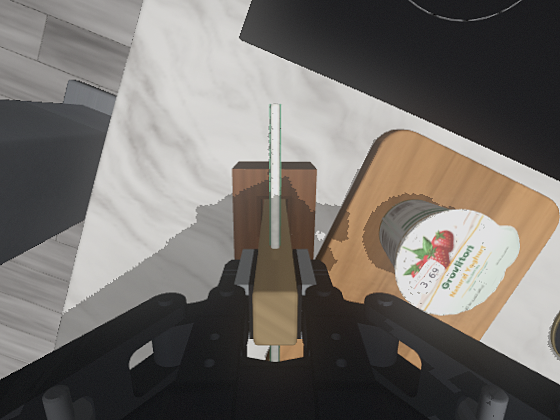

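The wrist view shows the stick between the pads, with its top centre at about (274,319) as predicted and the panel aligned with the tool. Now lifting and carrying it.

>>> apply_moves --rows '[[[0, 0, -0.12], [0, 0, 0]], [[0, 0, -0.3], [0, 0, 0]], [[0, 0, -0.3], [0, 0, 0]], [[0, 0, -0.3], [0, 0, 0]]]'

```text
clock: 5.95
tcp_pos: [0.4972, 0.2328, 0.2358]
orientation: [-1.764, -2.6, 0.002]
contact_force: [0.1, -0.4, -0.4]
grip_width: 0.0158
gripper_force: 39.9
```

```bash
python3 - <<'E'
from h import *
o=telemetry.get_obs();print(o["tcp_pos"],o["grip_width"],o["contact_force"])
print(move([0.5007,0.0032,0.238],down(103.9)))
E
```

```text
[0.49717923 0.232756   0.2357505 ] 0.015793257830371287 [ 0.07220312 -0.40476098 -0.44628296]
(array([-0.8583734 , -0.32640682, -0.00826275]), array([-0.00029586,  0.00017658,  0.04332339]))
```

>>> apply_moves --rows '[[[-0.2, -0.076, 0], [0, 0, 0.01]], [[-0.4, -0.152, 0], [0, 0, 0.02]], [[-0.6, -0.228, 0], [0, 0, 0.03]], [[-0.75, -0.285, -0.004], [0, 0, 0.04]], [[-0.858, -0.326, -0.008], [0, 0, 0.043]], [[-0.858, -0.326, -0.008], [0, 0, 0.043]], [[-0.858, -0.326, -0.008], [0, 0, 0.043]]]'

```text
clock: 6.82
tcp_pos: [0.5005, 0.0045, 0.2376]
orientation: [-1.933, -2.474, 0.001]
contact_force: [0.5, 1.0, -0.3]
grip_width: 0.0154
gripper_force: 39.7
```

```bash
python3 - <<'E'
from h import *
o=telemetry.get_obs();print(o["tcp_pos"],o["grip_width"],o["qvel"].round(3))
f=cam("wrist");S=cam("scene");z=o["tcp_pos"][2]-.162
c=R.from_rotvec(o["orientation"]).as_matrix()[:,0]
W=np.hstack([f["frame"][40:400,130:430],cv2.resize(S["frame"][170:290,200:320],(360,360),interpolation=cv2.INTER_CUBIC)])
cv2.imwrite("pics/w5.png",W[:,:,::-1])
print(move([0.5007,0.0032,0.162],down(103.9)), "stand proj wrist",proj(f,[.5007,.0032,.045]),"foot scene",proj(S,np.r_[o["tcp_pos"][:2],.01+z]),"slot scene",proj(S,[.5007,.0032,.045]))
b=blue(f);n,l,s,cc=cv2.connectedComponentsWithStats(b);print(s[1:][s[1:,4]>50])
E
```

```text
[0.50051444 0.00454442 0.23763216] 0.015420168799356194 [-0.015 -0.004 -0.013 -0.007  0.     0.003  0.003]
(array([-0.00793413, -0.00204983,  0.30428284]), array([-0.00022459, -0.00025851,  0.00108939])) stand proj wrist [274.45758217 195.19911136] foot scene [251.79090534 233.63451066] slot scene [253.22942405 243.78406282]
[[246 145  23  40 611]
 [281 145  24  37 759]
 [248 230  11  12  52]]
```

View pics/w5.png

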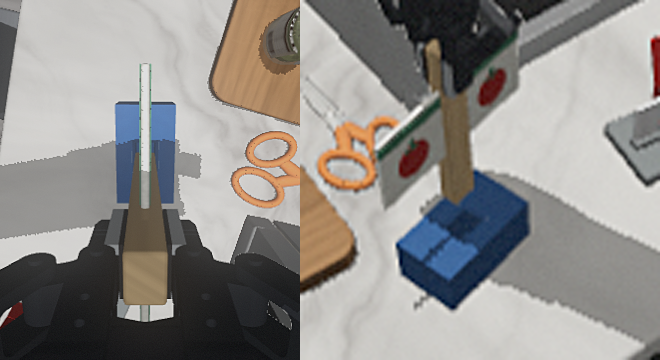

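The held card lines up with the stand: the panel is at column 275 and the stand is centred at about 275. Lowering it.

>>> apply_moves --rows '[[[-0.007, -0.002, 0.06], [0, 0, 0.001]], [[-0.007, -0.002, 0.11], [0, 0, 0.001]], [[-0.007, -0.002, 0.14], [0, 0, 0.001]], [[-0.007, -0.002, 0.16], [0, 0, 0.001]], [[-0.007, -0.002, 0.18], [0, 0, 0.001]], [[-0.007, -0.002, 0.2], [0, 0, 0.001]], [[-0.007, -0.002, 0.2], [0, 0, 0.001]]]'

```text
clock: 7.8
tcp_pos: [0.5009, 0.002, 0.1883]
orientation: [-1.938, -2.472, 0.0]
contact_force: [-0.3, -0.1, -1.1]
grip_width: 0.0156
gripper_force: 39.8
```

>>> apply_moves --rows '[[[0, 0, 0.03], [0, 0, 0]], [[0, 0, 0.055], [0, 0, 0]], [[0, 0, 0.08], [0, 0, 0]], [[0, 0, 0.1], [0, 0, 0]], [[0, 0, 0.11], [0, 0, 0]], [[0, 0, 0.115], [0, 0, 0]], [[0, 0, 0.115], [0, 0, 0]]]'

```text
clock: 8.68
tcp_pos: [0.5015, 0.0023, 0.1618]
orientation: [1.938, 2.471, -0.001]
contact_force: [-6.2, -0.8, 21.7]
grip_width: 0.0157
gripper_force: 42.8
```

>>> apply_moves --rows '[[[0, 0, -0.004], [0, 0, 0]], [[0, 0, -0.004], [0, 0, 0]], [[0, 0, -0.004], [0, 0, 0]], [[0, 0, -0.004], [0, 0, 0]], [[0, 0, -0.15], [0, 0, 0]], [[0, 0, -0.35], [0, 0, 0]], [[0, 0, -0.5], [0, 0, 0]], [[0, 0, -0.5], [0, 0, 0]]]' --jaw 0.3

```text
clock: 9.68
tcp_pos: [0.5028, 0.0024, 0.2876]
orientation: [1.936, 2.468, 0.005]
contact_force: [0.2, -0.1, 0.9]
grip_width: 0.0555
gripper_force: 0.0
```

```bash
python3 - <<'E'
from h import *
o=telemetry.get_obs();print(o["tcp_pos"],o["grip_width"])
print(move([0.47,-0.29,0.27],down(90)))
S=cam("scene");print(proj(S,[.5012,.0025,.176]),proj(S,[.5012,.0025,.045]))
c,s=np.cos(np.radians(103.9)),np.sin(np.radians(103.9))
for t in(-.075,.075):print(proj(S,[.5012+c*t,.0025+s*t,.135]),proj(S,[.5012+c*t,.0025+s*t,.065]))
h=cv2.cvtColor(S["frame"],cv2.COLOR_RGB2HSV)
m=cv2.inRange(h,(14,50,120),(28,170,255));m[:150]=0;m[270:]=0;m[:,:225]=0;m[:,280:]=0
print([(s[:5].tolist(),c) for s,c in zip(*cv2.connectedComponentsWithStats(m)[2:])][1:])
cv2.imwrite("pics/s6.png",cv2.resize(S["frame"][150:280,200:320,::-1],None,fx=4,fy=4,interpolation=cv2.INTER_CUBIC))
E
```

```text
[0.50276443 0.00236898 0.28764067] 0.055457804149211413
(array([-1.10450745, -0.40612523,  0.07038961]), array([0.00183468, 0.00038519, 0.07652216]))
[249.91108642 207.51215461] [253.34951826 243.50396848]
[272.45440708 199.69693081] [273.24625903 218.93280816]
[228.18898445 240.62291736] [231.15844066 259.15531398]
[([245, 203, 11, 9, 58], array([249.96551724, 207.43103448])), ([227, 209, 4, 2, 5], array([228.6, 209.4])), ([225, 210, 1, 1, 1], array([225., 210.])), ([232, 211, 5, 8, 9], array([234.44444444, 214.11111111])), ([246, 219, 1, 2, 2], array([246. , 219.5])), ([225, 220, 12, 7, 25], array([231.12, 223.44])), ([249, 244, 1, 1, 1], array([249., 244.])), ([250, 246, 1, 1, 1], array([250., 246.]))]
```

View pics/s6.png

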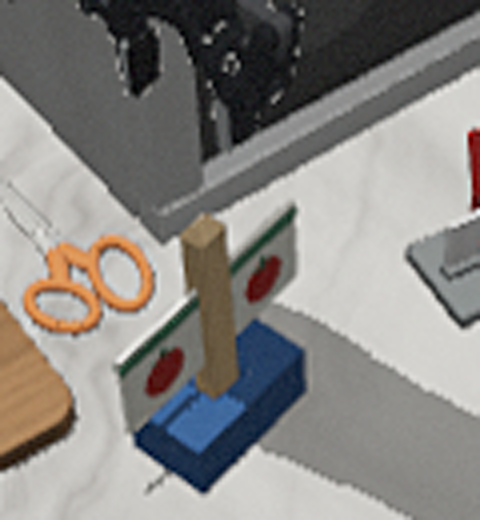

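The card is fully home: the stick top is seen at (250.0,207.4) and predicted at (249.9,207.5), and the jaws are clear of it. Moving to view the clip.

>>> apply_moves --rows '[[[-0.25, -0.09, 0], [0, 0, 0.05]], [[-0.5, -0.18, 0.02], [0, 0, 0.1]], [[-0.75, -0.27, 0.03], [0, 0, 0.12]], [[-0.95, -0.35, 0.03], [0, 0, 0.12]], [[-0.95, -0.35, 0.03], [0, 0, 0.12]], [[-0.95, -0.35, 0.03], [0, 0, 0.12]], [[-0.95, -0.35, 0.03], [0, 0, 0.12]]]'

```text
clock: 10.6
tcp_pos: [0.473, -0.2474, 0.2768]
orientation: [-2.364, -2.068, -0.0]
contact_force: [-0.5, -0.4, -0.5]
grip_width: 0.056
gripper_force: 0.0
```

```bash
cat > clip.py <<'E'
from h import *
def measure(f):
    # rail/clip features: red components
    h=cv2.cvtColor(f["frame"],cv2.COLOR_RGB2HSV)
    m=cv2.inRange(h,(0,110,40),(9,255,255))|cv2.inRange(h,(171,110,40),(180,255,255))
    m=cv2.morphologyEx(m,cv2.MORPH_CLOSE,np.ones((3,3)))
    n,l,s,c=cv2.connectedComponentsWithStats(m)
    return h,m,[(s[i].tolist(),c[i].round(1)) for i in range(1,n) if s[i][4]>40]
E
python3 - <<'E'
from clip import *
import pickle
o=telemetry.get_obs();print(o["tcp_pos"],R.from_rotvec(o["orientation"]).as_matrix()[:,0])
f=cam("wrist");h,m,c=measure(f);print(c);pickle.dump(f,open("pics/v1.pkl","wb"))
print(proj(f,[.489,-.207,.062]),proj(f,[.489,-.207,.12]))
p=proj(f,[.489,-.207,.08]).astype(int);x0=max(p[0]-110,0);y0=max(p[1]-100,0);cr=f["frame"][y0:y0+190,x0:x0+220]
print(x0,y0);cv2.imwrite("pics/v1.png",cv2.resize(cr[:,:,::-1],None,fx=3,fy=3,interpolation=cv2.INTER_CUBIC))
E
```

```text
[ 0.47297088 -0.24744756  0.27675773] [1.32945033e-01 9.91122964e-01 9.42646854e-04]
[([278, 131, 9, 23, 45], array([282.9, 138.7])), ([269, 134, 7, 29, 105], array([270.4, 149.2])), ([309, 134, 7, 29, 92], array([312.9, 148.1])), ([191, 167, 22, 7, 65], array([202.3, 169. ])), ([194, 182, 20, 18, 176], array([203.1, 193.2]))]
[285.91107612 146.84729301] [288.09369366 152.48463597]
176 48
```

View pics/v1.png

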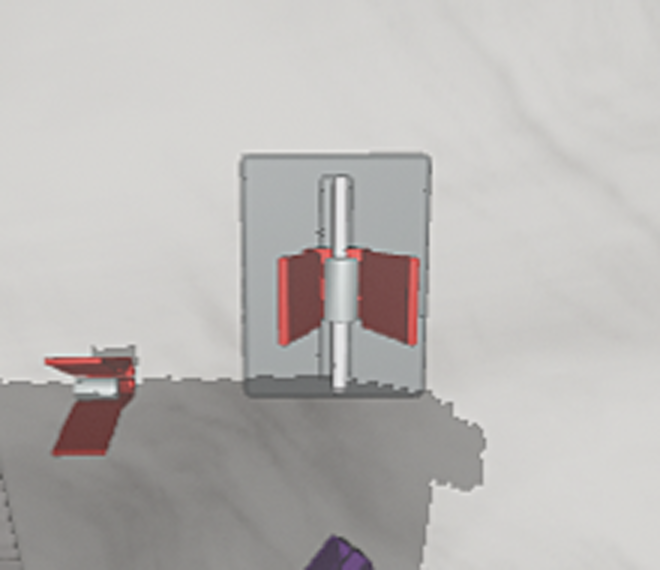

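This view shows the handle tops at about (270.7,148.3) and (314,148), the pivot at (289.7,144.7), and the strip running from (290,107) to (289,178). The tool is nearly aligned with the strip already. Now computing the clip pose.

```bash
python3 - <<'E'
from clip import *
import pickle
f=pickle.load(open("pics/v1.pkl","rb"));h=f["frame"].astype(int)
L=onz(f,270.7,148.3,.1195);Rr=onz(f,314,148.,.1195);print(L,Rr,(L+Rr)/2,np.linalg.norm(L-Rr))
print("pivot",onz(f,289.7,144.7,.073))
a=onz(f,290,107,.062);b=onz(f,289,178,.062);d=a-b;print("strip",(a+b)/2,np.linalg.norm(d),np.degrees(np.arctan2(d[1],d[0])))
B=[onz(f,176+u/3,48+v/3,.012)[:2]*1000 for u,v in((241,153),(430,153),(427,396),(244,396))];print("base",cv2.minAreaRect(np.array(B,np.float32)))
print(move([*((L+Rr)/2)[:2],.2],down(82)))
E
```

```text
[ 0.47544289 -0.20183837  0.1195    ] [ 0.51029198 -0.20623442  0.1195    ] [ 0.49286744 -0.20403639  0.1195    ] 0.035125262207511304
pivot [ 0.49257627 -0.20458653  0.073     ]
strip [ 0.49288685 -0.20414759  0.062     ] 0.06838753191737691 82.170604729608
base ((493.44598388671875, -204.5608367919922), (89.44526672363281, 70.5160903930664), 82.3994140625)
(array([0.18294023, 0.05548727, 0.30807423]), array([-0.00015248, -0.00017695,  0.00204116]))
```

>>> apply_moves --rows '[[[0.183, 0.055, 0.15], [0, 0, 0.001]], [[0.183, 0.055, 0.3], [0, 0, 0.001]], [[0.183, 0.055, 0.3], [0, 0, 0.001]], [[0.183, 0.055, 0.3], [0, 0, 0.001]]]' --jaw 0.4

```text
clock: 11.15
tcp_pos: [0.4932, -0.2061, 0.2035]
orientation: [2.37, 2.061, 0.001]
contact_force: [-0.5, -0.8, 0.1]
grip_width: 0.0602
gripper_force: 0.0
```

```bash
python3 - <<'E'
from clip import *
o=telemetry.get_obs();print(o["tcp_pos"],o["grip_width"])
print(move([.4928,-.2042,.1115],down(82.2)))
f=cam("wrist");h,m,c=measure(f);print(c);print(proj(f,[.4928,-.2042,.1195]))
E
```

```text
[ 0.49322328 -0.20606242  0.20354984] 0.060224417544863136
(array([ 0.00729161, -0.00321158,  0.36819241]), array([ 0.00043301,  0.00012942, -0.00097857]))
[([244, 184, 27, 60, 796], array([255.2, 214.7])), ([277, 185, 27, 59, 707], array([291.6, 215.2])), ([154, 222, 42, 50, 766], array([176. , 248.5]))]
[273.75753139 227.73592249]
```

>>> apply_moves --rows '[[[0.007, -0.003, 0.12], [0, 0, 0]], [[0.007, -0.003, 0.25], [0, 0, 0]], [[0.007, -0.003, 0.33], [0, 0, 0]], [[0.007, -0.003, 0.368], [0, 0, 0]], [[0.007, -0.003, 0.368], [0, 0, 0]], [[0.007, -0.003, 0.368], [0, 0, 0]]]'

```text
clock: 11.95
tcp_pos: [0.4929, -0.2046, 0.1115]
orientation: [2.37, 2.06, 0.001]
contact_force: [0.1, -0.2, 0.2]
grip_width: 0.06
gripper_force: 0.0
```

>>> apply_moves --rows '[[[0, 0, 0], [0, 0, 0]], [[0, 0, 0], [0, 0, 0]], [[0, 0, 0], [0, 0, 0]], [[0, 0, 0], [0, 0, 0]], [[0, 0, 0], [0, 0, 0]], [[0, 0, 0], [0, 0, 0]], [[0, 0, 0], [0, 0, 0]]]' --jaw -1 --newtons 35

```text
clock: 12.82
tcp_pos: [0.4928, -0.2044, 0.1121]
orientation: [2.369, 2.06, 0.0]
contact_force: [-3.8, 1.3, 13.6]
grip_width: 0.0167
gripper_force: 34.5
```

```bash
python3 - <<'E'
from clip import *
o=telemetry.get_obs();print(o["tcp_pos"],o["grip_width"],o["gripper_force"],o["contact_force"])
S=cam("scene");f=cam("wrist");h,m,c=measure(f);print(c)
for n,g in(("s7",S),("w7",f)):np.save("pics/"+n+".npy",g["frame"])
x,y,w,hh,_=max((q for q in c),key=lambda q:q[0][4])[0]
print(proj(f,[.4928,-.2042,.1195]),proj(f,[.4928,-.2042,.0675]))
E
```

```text
[ 0.49284004 -0.20438575  0.11207814] 0.016737552867869966 34.526479840278625 [-3.75463135  1.31876559 13.61677372]
[([244, 216, 19, 119, 1279], array([254.9, 265.7])), ([287, 216, 18, 119, 1326], array([293.8, 266.5])), ([98, 261, 72, 52, 1567], array([140.2, 282.9]))]
[274.84837508 308.95311746] [274.73724553 254.38759783]
```

>>> apply_moves --rows '[[[0, 0, -0.05], [0, 0, 0]], [[0, 0, -0.15], [0, 0, 0]], [[0, 0, -0.3], [0, 0, 0]], [[0, 0, -0.45], [0, 0, 0]], [[0, 0, -0.5], [0, 0, 0]], [[0, 0, -0.5], [0, 0, 0]], [[0, 0, -0.5], [0, 0, 0]]]'

```text
clock: 13.8
tcp_pos: [0.4911, -0.2041, 0.2339]
orientation: [-2.369, -2.06, 0.002]
contact_force: [0.8, -0.1, -0.2]
grip_width: 0.0165
gripper_force: 34.9
```

```bash
python3 - <<'E'
from clip import *
import pickle
o=telemetry.get_obs();print(o["tcp_pos"],o["grip_width"],o["gripper_force"],o["contact_force"])
S=cam("scene");f=cam("wrist");h,m,c=measure(f);print(c);pickle.dump((S,f,o),open("pics/c8.pkl","wb"))
p=np.array(o["tcp_pos"]);print("pivot expected",proj(f,p-[0,0,.0445]),proj(S,p-[0,0,.0445]))
h2,m2,c2=measure(S);print([q for q in c2 if q[0][0]>280])
Ry=R.from_rotvec(o["orientation"]).as_matrix()
for s in(-1,1):print("tip",proj(f,p+Ry@[0,s*.010,.0445+.037]),proj(S,p+Ry@[0,s*.010,.0445+.037]),"handle top outer",proj(f,p+Ry@[0,s*.009,-.0075]))
E
```

```text
[ 0.49113093 -0.2040507   0.23392154] 0.016474005707295823 34.87808704376221 [ 0.8330812  -0.07365126 -0.20102783]
[([244, 216, 19, 119, 1266], array([255.1, 265.4])), ([286, 216, 20, 119, 1244], array([293.8, 267.9])), ([173, 218, 33, 41, 515], array([188.5, 243.7])), ([170, 220, 20, 8, 52], array([180.8, 224.8]))]
pivot expected [275.22138642 255.06010929] [325.85117437 164.44623781]
[([319, 146, 15, 35, 264], array([325.7, 165.7])), ([350, 213, 14, 23, 166], array([355.7, 224.8]))]
tip [259.09595847 231.90715741] [327.32000946 178.42008707] handle top outer [250.76889269 309.69503958]
tip [290.98689769 231.92332015] [322.74793359 173.1513914 ] handle top outer [299.18201463 309.72785686]
```

```bash
python3 - <<'E'
from clip import *
import pickle
S,f,o=pickle.load(open("pics/c8.pkl","rb"));h,m,c=measure(f);m[:,:235]=0
for v in range(214,340,6):
    x=np.flatnonzero(m[v]);sp=np.split(x,np.flatnonzero(np.diff(x)>1)+1);print(v,[(int(s[0]),int(s[-1])) for s in sp if len(s)], h[v,275].tolist())
p=np.array(o["tcp_pos"]);M=R.from_rotvec(o["orientation"]).as_matrix()
for y in(-.012,.012):
  for s in(-.010,.0,.010): print("corner jaw end x",y,"y",s,proj(f,p+M@[y,s,.0445+.040]).round(1),"pivot",proj(f,p+M@[y,s,.0445]).round(1))
E
```

```text
214 [] [0, 0, 132]
220 [(244, 259), (290, 297), (303, 305)] [0, 0, 128]
226 [(244, 259), (290, 304)] [120, 2, 118]
232 [(244, 259), (290, 304)] [0, 2, 126]
238 [(244, 262), (288, 304)] [75, 6, 84]
244 [(245, 262), (287, 304)] [90, 4, 136]
250 [(257, 262), (287, 293)] [90, 6, 136]
256 [(256, 262), (287, 293)] [80, 6, 137]
262 [(255, 262), (287, 294)] [80, 6, 135]
268 [(254, 262), (287, 295)] [80, 6, 135]
274 [(253, 262), (287, 296)] [90, 6, 134]
280 [(252, 262), (286, 297)] [139, 123, 77]
286 [(252, 261), (288, 297)] [139, 87, 73]
292 [(253, 261), (288, 297)] [140, 87, 73]
298 [(253, 261), (288, 297)] [140, 89, 72]
304 [(253, 260), (289, 297)] [90, 6, 159]
310 [(253, 260), (289, 297)] [90, 5, 195]
316 [(253, 260), (290, 296)] [23, 5, 212]
322 [(253, 260), (290, 296)] [15, 5, 213]
328 [(253, 259), (290, 296)] [23, 5, 212]
334 [(253, 258), (291, 296)] [23, 5, 206]
corner jaw end x -0.012 y -0.01 [259.5 248. ] pivot [256.2 276. ]
corner jaw end x -0.012 y 0.0 [275. 248.] pivot [275. 276.]
corner jaw end x -0.012 y 0.01 [290.5 248. ] pivot [293.9 276. ]
corner jaw end x 0.012 y -0.01 [259.1 212.2] pivot [255.5 233.2]
corner jaw end x 0.012 y 0.0 [275.  212.2] pivot [275.  233.2]
corner jaw end x 0.012 y 0.01 [291.  212.2] pivot [294.6 233.2]
```

The clip is off the rail and held open: the inner gape runs over columns 259.5–290, centred on the tool at 275. Moving to hover over the card's right half.

```bash
python3 - <<'E'
from h import *
print(move([.5113,-.0390,.262],down(103.9)))
E
```

```text
(array([ 0.66474572, -0.01249958, -0.11186276]), array([-0.00072818, -0.00038353, -0.12160006]))
```

>>> apply_moves --rows '[[[0.05, 0, -0.112], [0, 0, -0.02]], [[0.2, -0.004, -0.112], [0, 0, -0.05]], [[0.35, -0.006, -0.112], [0, 0, -0.08]], [[0.5, -0.01, -0.112], [0, 0, -0.11]], [[0.62, -0.012, -0.112], [0, 0, -0.1216]], [[0.665, -0.0125, -0.112], [0, 0, -0.1216]], [[0.665, -0.0125, -0.112], [0, 0, -0.1216]], [[0.665, -0.0125, -0.112], [0, 0, -0.1216]]]'

```text
clock: 14.9
tcp_pos: [0.5118, -0.0404, 0.2629]
orientation: [-1.938, -2.472, 0.001]
contact_force: [-0.3, -0.8, -1.3]
grip_width: 0.0167
gripper_force: 34.9
```

```bash
python3 - <<'E'
from clip import *
import pickle
o=telemetry.get_obs();print(o["tcp_pos"],o["grip_width"],o["gripper_force"])
print(move([.5113,-.0390,.1975],down(103.9)))
f=cam("wrist");S=cam("scene");pickle.dump((S,f,o),open("pics/c9.pkl","wb"))
y=np.array([-.2402,.9707]);c=np.array([.501,.0028])
for t in(-.075,-.03,.075):print("edge",t,proj(f,[*(c+y*t),.135]).round(1))
print("stick",proj(f,[*c,.176]).round(1))
h=cv2.cvtColor(f["frame"],cv2.COLOR_RGB2HSV)
for v in range(100,250,6):
    r=f["frame"][v,225:330].astype(int); w=np.flatnonzero((r.min(1)>205))+225
    t=np.flatnonzero((h[v,225:330,0]>13)&(h[v,225:330,0]<29)&(h[v,225:330,1]>50)&(h[v,225:330,2]>70))+225
    g=np.flatnonzero((h[v,225:330,0]>60)&(h[v,225:330,0]<99)&(h[v,225:330,1]>50))+225
    q=lambda a:(int(a.min()),int(a.max()),len(a)) if len(a) else None
    print(v,"white",q(w),"tan",q(t),"green",q(g))
E
```

```text
[ 0.51181704 -0.04039892  0.26287028] 0.016737823727966967 34.875202775001526
(array([ 0.00601121, -0.00044296,  0.2614797 ]), array([-0.00028209,  0.00010176, -0.00060355]))
edge -0.075 [274.2 249.2]
edge -0.03 [274.1 193.2]
edge 0.075 [273.8  40.8]
stick [273.7 159.3]
100 white (225, 306, 21) tan None green (272, 272, 1)
106 white (225, 313, 31) tan None green (279, 279, 1)
112 white (225, 321, 42) tan None green (279, 279, 1)
118 white (225, 323, 44) tan None green (279, 279, 1)
124 white (225, 322, 43) tan None green (279, 279, 1)
130 white (230, 320, 34) tan None green (272, 279, 2)
136 white (238, 329, 35) tan (269, 283, 4) green None
142 white (237, 329, 30) tan (265, 287, 23) green None
148 white (241, 329, 24) tan (264, 288, 25) green None
154 white (304, 329, 21) tan (264, 288, 25) green None
160 white (304, 329, 20) tan (264, 288, 25) green None
166 white (320, 329, 10) tan (264, 288, 25) green None
172 white None tan (264, 288, 25) green None
178 white (225, 308, 7) tan (266, 286, 20) green None
184 white (275, 329, 12) tan None green (273, 273, 1)
190 white (318, 329, 7) tan None green None
196 white (329, 329, 1) tan None green None
202 white (329, 329, 1) tan None green None
208 white (329, 329, 1) tan None green None
214 white (308, 329, 22) tan None green None
220 white (308, 329, 22) tan None green None
226 white (306, 327, 20) tan None green None
232 white (307, 326, 18) tan None green None
238 white (310, 329, 17) tan None green None
244 white (310, 329, 15) tan None green None
```

The card's edge is at columns 272–279 (centre 275.8) and the jaw gap is centred at 275, so the offset is under 1 mm. Lowering the clip.

>>> apply_moves --rows '[[[0.006, 0.003, 0.05], [0, 0, 0]], [[0.006, 0.003, 0.1], [0, 0, 0]], [[0.006, 0.003, 0.15], [0, 0, 0]], [[0.006, 0.003, 0.19], [0, 0, 0]], [[0.006, 0.003, 0.22], [0, 0, 0]], [[0.006, 0.003, 0.245], [0, 0, 0]], [[0.006, 0.003, 0.258], [0, 0, 0]], [[0.006, 0.003, 0.258], [0, 0, 0]], [[0.006, 0.003, 0.258], [0, 0, 0]]]'

```text
clock: 16.12
tcp_pos: [0.5126, -0.0375, 0.1991]
orientation: [1.936, 2.473, 0.0]
contact_force: [-0.2, 0.9, 0.1]
grip_width: 0.0166
gripper_force: 34.9
```

```bash
python3 - <<'E'
from clip import *
import pickle
o=telemetry.get_obs();print(o["tcp_pos"],o["grip_width"],o["gripper_force"],o["contact_force"],o["qvel"].round(3),o["clock"])
f=cam("wrist");S=cam("scene");h,m,c=measure(f);m[:,:235]=0
print([q for q in c if q[0][0]>235 and q[0][0]<310])
sp=lambda a:[(int(s[0]),int(s[-1])) for s in np.split(a,np.flatnonzero(np.diff(a)>1)+1) if len(s)]
for v in range(60,290,10):
    r=f["frame"][v,235:315].astype(int)
    print(v,"red",sp(np.flatnonzero(m[v,:315])),"tan",sp(np.flatnonzero((h[v,235:315,0]>13)&(h[v,235:315,0]<29)&(h[v,235:315,1]>50)&(h[v,235:315,2]>70))+235)[:2])
y=np.array([-.2402,.9707]);cc=np.array([.501,.0028])
print("stick top scene pred",proj(S,[*cc,.176]));h=cv2.cvtColor(S["frame"],cv2.COLOR_RGB2HSV)
k=cv2.inRange(h,(14,50,120),(28,170,255));k[:195]=0;k[220:]=0;k[:,:240]=0;k[:,:]*=1;k[:,262:]=0
print([(s[:5].tolist(),c.round(1)) for s,c in zip(*cv2.connectedComponentsWithStats(k)[2:])][1:])
h3,m3,c3=measure(S);print([q for q in c3 if 225<q[0][0]<380])
print("pivot/tips scene pred",proj(S,np.array(o["tcp_pos"])-[0,0,.0445]),proj(S,np.array(o["tcp_pos"])-[0,0,.0845]))
E
```

```text
[ 0.51264357 -0.03747638  0.1991063 ] 0.01663693681040101 34.87548351287842 [-0.20575428  0.91824402  0.10002385] [ 0.003 -0.001 -0.    -0.002  0.    -0.001  0.001] 16.125
[([244, 216, 19, 119, 1240], array([255. , 265.1])), ([287, 216, 19, 119, 1070], array([293.6, 269.8]))]
60 red [] tan []
70 red [] tan []
80 red [] tan []
90 red [] tan []
100 red [] tan []
110 red [] tan []
120 red [] tan []
130 red [] tan []
140 red [] tan [(266, 267), (279, 282)]
150 red [] tan [(261, 263), (265, 267)]
160 red [] tan [(256, 290)]
170 red [] tan [(255, 291)]
180 red [] tan [(255, 291)]
190 red [] tan [(255, 291)]
200 red [] tan [(255, 291)]
210 red [] tan []
220 red [(244, 259), (290, 297), (304, 305)] tan []
230 red [(244, 259), (290, 291), (295, 298), (304, 304)] tan []
240 red [(244, 262), (288, 304)] tan []
250 red [(257, 262), (288, 292)] tan []
260 red [(256, 262), (287, 294)] tan []
270 red [(254, 262), (287, 287), (291, 295)] tan []
280 red [(253, 262), (287, 297)] tan []
stick top scene pred [249.85027602 207.63194271]
[([245, 203, 12, 10, 62], array([250.2, 207.5])), ([246, 217, 1, 2, 2], array([246. , 217.5]))]
[([255, 184, 18, 41, 302], array([263., 205.])), ([350, 213, 14, 23, 162], array([355.9, 224.8])), ([237, 237, 9, 12, 61], array([240.8, 242.5]))]
pivot/tips scene pred [262.20687539 202.36241815] [262.95486156 213.80120774]
```

Wrist and scene checks agree. The card hasn't moved, the gape is 20 mm with the edge about 1 mm from its middle, the overlap is about 20 mm, and there is no contact force. Handing in.

```bash
python3 -c "
from bench import job
print(job.hand_in())"
```

```text
the job is handed in; nothing more can be done
None
```

The job is handed in: the card is fully home in the blue stand, and the red clip is held open over its top edge on the robot's right of the stick, with no contact measured at the end. The whole job took about 16 s of the 59 s.

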